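# Stow two reagent bottles in the covered crate

### The arm

A 6-joint arm with a two-finger parallel gripper is mounted at the origin on the work surface. World frame = base frame: x ahead of the robot, y to its left, z up, the work surface at z = 0. Lengths are in m, angles in rad, forces in N, time in s.
With the tool pointing down it reaches from about 0.275 to 0.825 m from the base axis. Payload 4.9 kg.
Tool frame: the origin (TCP) lies at the very end of the fingers, on their centre line; the grasp point (between the pads) lies 19 mm behind it; z points along the fingers, y is the line along which they close (so a half turn about z gives the same grasp; the last joint's range is limited). The gripper opens to 85 mm and grips with 20 to 120 N. Pads are 22 mm wide; open, the fingers measure 114 mm over their backs; the gripper's body (76 mm by 85 mm) begins 54 mm behind the grasp point. The pads swing forward as they close: fully open they stand 13 mm farther back than shut.
Start: joints at [0.993, 0.326, -0.193, 1.052, 0, 1.437], TCP at [0.236, 0.497, 0.199] pointing down, gripper open.
Joint ranges: [-2.65, 2.65], [-0.97, 1.79], [-1.3, 1.35], [-1.93, 2.1], [-1.47, 1.37], [-3.14, 3.14]. Speed limits (rad/s): [2.57, 2.57, 3.14, 3.14, 3.14, 3.14].

### API

Orientations are given as a unit quaternion [x, y, z, w].
In Python, from plant import arm, camera, ticket, models gives the robot as it stands.
- The arm moves only by the tool step_arm, never from a script. Its argument "rows" is a list of rows, each a list of 7 numbers: the closure in counts, from 0 (fully open) to 255 (shut), then the shift along the world's x, y, z in m, then the turn, a rotation vector about the world's x, y, z in rad. In form: [[claw, tx, ty, tz, rx, ry, rz], ...]. A call has 1 to 12 rows; each row is the pose to reach, as a shift and turn from the pose commanded when the call began; what a row does not reach only later rows make up. A row lasts 1/10 s, in which the tool goes at most 50 mm and 8.59 degrees, less where a joint would pass 70% of its speed; a pose out of reach is approached as far as the arm can. A call with a gripper value outside its range is refused whole. The fingers move at their own pace and stop on an object; "newtons" is the grip in N (left out, the last holds). Time passes only in rows, so rows that repeat a pose let the fingers close. It gives the time, the measured TCP pose, the force, the opening and the grip force at its end, in the units of the state.
- arm.sense(): the state, without advancing time (a new reading comes with each control period).
- camera(name): name is "side" or "top" or "wrist"; returns a dict with "frame" (400x640x3 uint8, red, green, blue), "camera_matrix" (3x3 intrinsics, pixels), "world_to_cam" (4x4, takes a point from world to camera coordinates); the wrist camera has in their place "tool_from_camera" (4x4, takes a point from camera to tool coordinates, whose origin is the TCP and whose axes are the flange's). Camera axes: x right, y up, looking along -z (the intrinsics and any distortion apply to the point x, -y, -z); pixel columns grow to the right and rows downward; lengths in m; the calibration is good to about 2 mm. A picture is of the moment at which its call begins: read the wrist's pose just before it. There is no depth.
- ticket.job_done(): hands the job in; it is judged then, once.
Trained networks look in a picture, given as the dict that the camera call returned (one of the last four; its "shot" number tells which), for a name from the list of things; names that differ only in an ending like _2 or _b are one class to them, and where a whole thing is asked for, a point or a joint stands for the part that bears it (a point fixed in the world has none). Each returns a list of dicts, best first, with "score" (0 to 1); they miss things now and then, are a little off and sometimes report something else, mostly with a low value. They report only what shows in the picture. A call takes as long as a camera call. They do not tell look-alikes from the thing itself.
- models.search_frame(picture, label): "rect" ([left, top, right, bottom] in pixels, round what is visible of it).
The state is a dict: "time": time; "joint_positions": joint angles; "dq": joint speeds; "tau": joint torques, N m; "position": TCP position; "orientation": TCP orientation; "force": force on the tool from outside, world axes, zero at the start; "ft_torque": the same for the moment, N m; "opening": finger opening in m; "finger_force": force on a finger pad.
Only numpy, scipy, OpenCV 4.12 (cv2) and the standard library are available. Lean on these libraries where they do the work, as an engineer would, in place of code of your own. Each camera call takes 0.05 s, during which the arm holds its last target. There are 200 camera calls.

### The job

Put the two white bottles away in the covered crate, one to a cell: press on the flaps to feel which two cells are empty (the others hold jars you cannot see) and stand each bottle upright on the floor of an empty cell. Set the bottles down rather than dropping them in, do not tip them over, and leave the beaker and the amber jar where they are.

Things in the scene. Friction and masses are not known exactly. Their poses are not given: they have to be found in the camera images.
- crate: white crate fixed to the bench, 180 x 268 x 98 mm high; origin at the centre of its underside, x along its short side, y along its long side, z up. 2 x 3 cells at 88 mm pitch, cell floors 5 mm above the bench. Its fixed cover (top face 98 mm up) has a 72 x 72 mm opening over each cell, each shut by a thin grey flap. Four cells hold jars, two are empty; which ones varies and cannot be seen
- bottleA_mid (a point): white wide-mouth plastic bottle with a paper label and white cap, standing upright, 150 mm tall: body 56 mm in diameter up to 100 mm, shoulder, then the cap, 44 mm in diameter, from 123 to 150 mm up. About 0.2 to 0.4 kg. This point is on its axis, half-way up (75 mm above its foot); z up along its axis
- bottleB_mid (a point): the second bottle, the same as the first; this point is on its axis, 75 mm above its foot
- beaker: bystander: glass beaker, 72 mm in diameter, 95 mm high, standing; origin at the centre of its underside
- amber: bystander: squat amber jar with black cap, 64 mm in diameter, 85 mm high, standing; origin at the centre of its underside
- cell0 (a point): centre of the closed flap over the near-row +y cell (crate x = -44 mm, y = 88 mm), on the cover's top face. Each flap is hinged on the +x edge of its opening (thin steel pin) and swings down into the cell; a light spring shuts it (well under 1 N at its middle, about 1 N under a bottle's foot, which bears near the hinge). Over an empty cell it folds right down beside the cell wall
- cell1 (a point): centre of the closed flap over the near-row middle cell (crate x = -44 mm, y = 0 mm), on the cover's top face. Over a full cell the flap swings only about 25 degrees and then stops hard on a squat jar (66 mm in diameter, top 65 mm above the bench): pressed at its middle it gives about 15 mm, under a bottle's foot only 3 to 6 mm
- cell2 (a point): centre of the closed flap over the near-row -y cell (crate x = -44 mm, y = -88 mm), on the cover's top face
- cell3 (a point): centre of the closed flap over the far-row +y cell (crate x = +44 mm, y = 88 mm), on the cover's top face
- cell4 (a point): centre of the closed flap over the far-row middle cell (crate x = +44 mm, y = 0 mm), on the cover's top face
- cell5 (a point): centre of the closed flap over the far-row -y cell (crate x = +44 mm, y = -88 mm), on the cover's top face
Not all that is in view belongs to the job. What is shaped like the part that bears bottleA_mid but blue or red is not meant.

How it is judged:
At the end, for the whole second after the job is handed in: Both bottles stand upright (within 7 degrees) and at rest inside the crate, each in its own cell with its foot on the cell floor (within 5 mm), released (z of bottleA_mid in the frame of crate between 0.075 and 0.085 m and x of bottleA_mid in the frame of crate between -0.088 and 0.088 m and y of bottleA_mid in the frame of crate between -0.132 and 0.132 m and angle between each of bottleA_mid, bottleB_mid's own z axis and vertical below 0.12 rad and z of bottleB_mid in the frame of crate between 0.075 and 0.085 m and x of bottleB_mid in the frame of crate between -0.088 and 0.088 m and y of bottleB_mid in the frame of crate between -0.132 and 0.132 m and linear speed of each of bottleA, bottleB below 0.03 m/s); the robot touches nothing.
It fails at once if a bottle is tipped over (more than 40 degrees) (angle between any of bottleA_mid, bottleB_mid's own z axis and vertical above 0.7 rad).
It fails at once if a bottle is dropped into the crate (moves faster than 0.6 m/s inside it) ((x of bottleA_mid in the frame of crate between -0.088 and 0.088 m and y of bottleA_mid in the frame of crate between -0.132 and 0.132 m and z of bottleA_mid in the frame of crate below 0.165 m and linear speed of bottleA above 0.6 m/s) or (x of bottleB_mid in the frame of crate between -0.088 and 0.088 m and y of bottleB_mid in the frame of crate between -0.132 and 0.132 m and z of bottleB_mid in the frame of crate below 0.165 m and linear speed of bottleB above 0.6 m/s)).
It fails at once if the beaker or the amber jar is moved by more than 40 mm or tipped (distance of any of beaker, amber from where it was at the start of the episode above 0.04 m or angle between any of beaker, amber's own z axis and vertical above 0.5 rad).
It also fails if it takes over 72 s, if anything falls off the work surface, if the arm or the gripper's body presses on something with over 40 N, if the wrist force passes 120 N, or if a joint passes its speed limit or range.

## Working session

There is one attempt and no reset: what is moved stays moved. The work goes in short steps, Python scripts to look and compute and a tool call to move; the robot and the scene stay as the last step left them, time stands still between calls to the robot, and variables do not carry over. Pictures are saved under pics/ and viewed, at most 10 in all, crops included, and the job is handed in when it is done.

Besides the shell and the picture viewer there is one more tool, called as name(argument=value, ...), one argument or row to a line, values as JSON. step_arm: Moves the arm, as the interface text tells. Its arguments: {"type":"object","properties":{"rows":{"type":"array","items":{"type":"array","items":{"type":"number"}}},"newtons":{"type":"number"}},"required":["rows"]}

```bash
mkdir -p pics; cat > h.py <<'E'
import numpy as np, cv2, json
from plant import arm, camera, ticket, models
def snap(n,f=None):
    p=camera(n)
    if f: cv2.imwrite('pics/'+f,p['frame'][:,:,::-1])
    return p
def ray(p,u,v):
    K=np.array(p['camera_matrix']); T=np.linalg.inv(np.array(p['world_to_cam']))
    d=np.linalg.inv(K)@[u,v,1]; d=T[:3,:3]@np.array([d[0],-d[1],-d[2]])
    return T[:3,3],d
def onz(p,u,v,z):
    o,d=ray(p,u,v); return o+d*(z-o[2])/d[2]
E
python3 - <<'E'
from h import *
print(arm.sense())
for n in ['top','side']:
    p=snap(n,n+'0.png'); print(n,[k for k in p], np.round(p['camera_matrix'],1).tolist(), np.round(p['world_to_cam'],3).tolist())
    for l in ['crate','bottleA_mid','beaker','amber','cell0']:
        print(l,[(np.round(r['rect']).tolist(),round(r['score'],2)) for r in models.search_frame(p,l)])
a=cv2.imread('pics/top0.png')
E
```

```text
{'time': 0.0, 'joint_positions': array([ 9.92794548e-01,  3.26915983e-01, -1.93590109e-01,  1.05198686e+00,
        8.73995040e-06,  1.43662326e+00]), 'dq': array([-0.00036242,  0.0006114 , -0.00129518, -0.00053766, -0.00123634,
        0.00179304]), 'tau': array([ 2.55733154e-03, -4.43391252e+01,  2.62444550e+01,  1.53337664e-02,
        7.82598613e-05, -9.25037369e-06]), 'position': array([0.23579557, 0.49619154, 0.1981147 ]), 'orientation': array([ 2.20097361e-01,  9.75477541e-01, -7.93570764e-04, -2.99825146e-04]), 'force': array([ 0.38600168,  0.22710911, -0.15003497]), 'ft_torque': array([ 0.05737481, -0.04212748,  0.01223116]), 'finger_force': 0.0, 'opening': 0.08481148987314459}
top ['frame', 'camera_matrix', 'world_to_cam', 'shot'] [[493.2, 0.0, 316.1], [0.0, 493.2, 200.5], [0.0, 0.0, 1.0]] [[-0.01, -1.0, -0.007, -0.081], [0.985, -0.011, 0.171, -0.484], [-0.171, -0.005, 0.985, -1.272], [0.0, 0.0, 0.0, 1.0]]
crate [([178.0, 138.0, 290.0, 217.0], 0.75)]
bottleA_mid [([294.0, 228.0, 318.0, 250.0], 0.95), ([329.0, 190.0, 351.0, 215.0], 0.82), ([326.0, 235.0, 348.0, 259.0], 0.74), ([366.0, 190.0, 392.0, 217.0], 0.58)]
beaker [([416.0, 133.0, 448.0, 170.0], 0.87)]
amber [([392.0, 268.0, 422.0, 288.0], 0.84)]
cell0 [([175.0, 142.0, 289.0, 220.0], 0.74)]
side ['frame', 'camera_matrix', 'world_to_cam', 'shot'] [[382.8, 0.0, 323.8], [0.0, 382.8, 198.3], [0.0, 0.0, 1.0]] [[-0.993, -0.114, 0.019, 0.481], [0.087, -0.634, 0.768, -0.148], [-0.075, 0.765, 0.64, -0.907], [0.0, 0.0, 0.0, 1.0]]
crate [([226.0, 202.0, 339.0, 344.0], 0.65)]
bottleA_mid [([353.0, 181.0, 379.0, 240.0], 0.85), ([370.0, 159.0, 392.0, 210.0], 0.83), ([328.0, 134.0, 353.0, 186.0], 0.67), ([322.0, 156.0, 344.0, 210.0], 0.64)]
beaker [([284.0, 118.0, 312.0, 159.0], 0.56)]
amber [([391.0, 146.0, 415.0, 178.0], 0.68), ([223.0, 202.0, 342.0, 346.0], 0.2)]
cell0 [([225.0, 204.0, 344.0, 344.0], 0.68)]
```

```bash
sleep 1
python3 - <<'E'
import cv2
a=cv2.imread('pics/top0.png'); cv2.imwrite('pics/t.png',cv2.resize(a[110:310,160:460],(800,533),interpolation=cv2.INTER_CUBIC))
a=cv2.imread('pics/side0.png'); cv2.imwrite('pics/s.png',cv2.resize(a[90:360,200:460],(578,600),interpolation=cv2.INTER_CUBIC))
E
```

```text
(no output)
```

View pics/t.png

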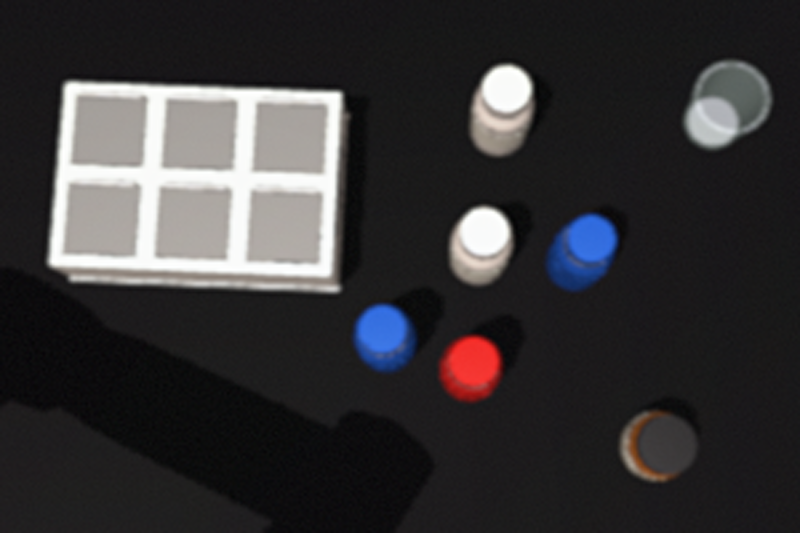

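View pics/s.png

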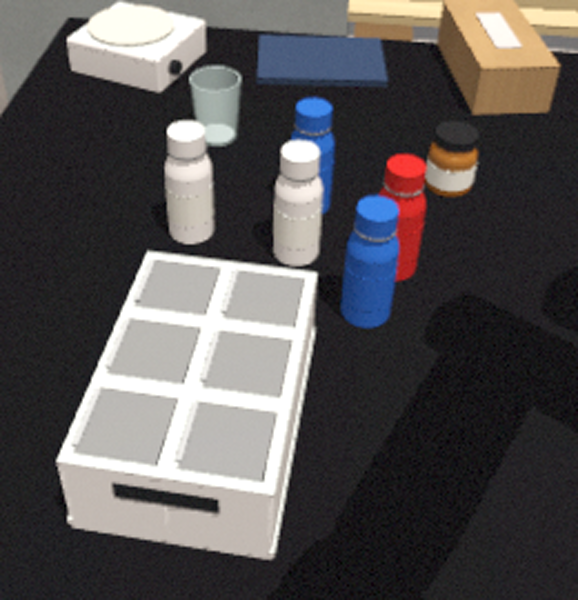

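The top crop shows six flaps, with white caps at (507,90) and (486,231). There are blue and red decoys, with a blue one at (590,238) near the second bottle. The side crop agrees with this.

```bash
cat > m.py <<'E'
from h import *
def comps(mask,lo,hi):
    n,l,s,c=cv2.connectedComponentsWithStats(mask.astype(np.uint8),connectivity=4)
    return [(c[i],s[i]) for i in range(1,n) if lo<s[i][4]<hi]
if __name__=='__main__':
  for n,R in [('top',(160,110,460,310)),('side',(200,90,460,360))]:
    p=snap(n); f=p['frame'].astype(int); g=f.mean(2); sat=f.max(2)-f.min(2)
    box=np.zeros(g.shape,bool); box[R[1]:R[3],R[0]:R[2]]=1
    fl=comps((g>135)&(g<190)&(sat<20)&box,250,2500)
    print(n,'flaps'); 
    for c,s in fl: print(np.round(c,1),s[2:5],np.round(onz(p,*c,.098),4))
    wh=comps((g>(232 if n=='top' else 200))&box,60,900)
    print('white')
    for c,s in wh: print(np.round(c,1),s,np.round(onz(p,*c,.15),4))
    for u,v in ([(350.1,143.7),(342.2,196.6)] if n=='top' else [(284.1,148.5),(335.4,157.5)]): print('hand',np.round(onz(p,u,v,.15),4), g[int(v),int(u)])
    for l,h in [('beaker',.0475),('amber',.0425)]:
        r=models.search_frame(p,l)[0]['rect']; print(l,onz(p,(r[0]+r[2])/2,(r[1]+r[3])/2,h))
E
python3 m.py
```

```text
top flaps
[200.6 158.7] [ 28  27 688] [0.5869 0.2114 0.098 ]
[234.4 160. ] [ 28  27 684] [0.5824 0.1238 0.098 ]
[268.4 161.3] [ 28  26 673] [0.5781 0.0356 0.098 ]
[197.9 192. ] [ 29  27 695] [0.4992 0.2159 0.098 ]
[232.  193.4] [ 29  27 690] [0.4946 0.1282 0.098 ]
[266.4 194.9] [ 28  27 704] [0.4898 0.0402 0.098 ]
[234.6 214.3] [106   9 388] [0.4404 0.1206 0.098 ]
white
[349.6 143. ] [342 135  16  17 208] [ 0.609  -0.1718  0.15  ]
[341.1 196.6] [333 189  17  16 222] [ 0.4737 -0.148   0.15  ]
hand [ 0.6072 -0.173   0.15  ] 249.33333333333334
hand [ 0.4736 -0.1507  0.15  ] 249.66666666666666
beaker [ 0.61531519 -0.40112966  0.0475    ]
amber [ 0.27421797 -0.31929945  0.0425    ]
side flaps
[259.4 118.5] [ 62  28 695] [ 0.7394 -0.4123  0.098 ]
[296.  133.3] [ 23  32 454] [ 0.6091 -0.3377  0.098 ]
[280.6 174.7] [ 19  48 342] [ 0.613  -0.1259  0.098 ]
[329.3 186. ] [ 20  49 386] [ 0.4835 -0.0959  0.098 ]
[280.4 218.8] [ 38  24 629] [0.5802 0.0382 0.098 ]
[319.1 223.9] [ 37  25 642] [0.492 0.043 0.098]
[279.7 317. ] [ 116  115 2483] [0.5312 0.2849 0.098 ]
[269.7 247.5] [ 42  28 817] [0.5847 0.1266 0.098 ]
[311.8 253.3] [ 40  29 833] [0.4962 0.131  0.098 ]
[257.1 281.4] [  47   34 1081] [0.589  0.2148 0.098 ]
[303.  288.2] [  44   36 1108] [0.5005 0.2192 0.098 ]
white
[378.2  92.9] [357  90  42   8 255] [ 0.3701 -0.5453  0.15  ]
[447.5  97.4] [434  94  26   8 158] [ 0.1466 -0.5462  0.15  ]
[424.  102.9] [414  95  21  17 197] [ 0.2261 -0.4937  0.15  ]
[289.  149.1] [275 145  30   9 216] [ 0.5969 -0.1689  0.15  ]
[334.9 157.7] [327 153  17  10 139] [ 0.4762 -0.1459  0.15  ]
[285.4 166.8] [275 160  20  12 131] [ 0.5911 -0.0897  0.15  ]
[335.6 176.3] [325 170  20  12 136] [ 0.4673 -0.0685  0.15  ]
[330.5 291.8] [321 238  20 101 148] [0.4464 0.2592 0.15  ]
hand [ 0.6099 -0.1698  0.15  ] 255.0
hand [ 0.475  -0.1471  0.15  ] 255.0
beaker [ 0.61790031 -0.38876872  0.0475    ]
amber [ 0.29002828 -0.31801186  0.0425    ]
```

step_arm(
  rows=[
    [255,0.264,-0.279,-0.069,0,0,-1.125],
    [255,0.264,-0.279,-0.069,0,0,-1.125],
    [255,0.264,-0.279,-0.069,0,0,-1.125],
    [255,0.264,-0.279,-0.069,0,0,-1.125],
    [255,0.264,-0.279,-0.069,0,0,-1.125],
    [255,0.264,-0.279,-0.069,0,0,-1.125],
    [255,0.264,-0.279,-0.069,0,0,-1.125],
    [255,0.264,-0.279,-0.069,0,0,-1.125],
    [255,0.264,-0.279,-0.069,0,0,-1.125],
    [255,0.264,-0.279,-0.069,0,0,-1.125],
    [255,0.264,-0.279,-0.069,0,0,-1.125],
  ],
  newtons=60,
)

```text
time: 2.0
position: [0.4995, 0.2183, 0.13]
orientation: [0.706, 0.708, -0.0, -0.0]
force: [0.9, 0.6, -0.1]
opening: 0.0
finger_force: 0.0
```

step_arm(
  rows=[
    [255,0,0,-0.03,0,0,0],
    [255,0,0,-0.04,0,0,0],
    [255,0,0,-0.045,0,0,0],
    [255,0,0,-0.05,0,0,0],
    [255,0,0,-0.05,0,0,0],
  ],
)

```text
time: 2.5
position: [0.5, 0.2181, 0.0799]
orientation: [0.706, 0.708, -0.0, -0.0]
force: [-0.2, 0.7, 0.3]
opening: -0.0001
finger_force: 0.0
```

step_arm(
  rows=[
    [255,0,0,-0.004,0,0,0],
    [255,0,0,-0.008,0,0,0],
    [255,0,0,-0.01,0,0,0],
    [255,0,0,-0.01,0,0,0],
  ],
)

```text
time: 2.9
position: [0.5, 0.2176, 0.0696]
orientation: [0.706, 0.708, -0.0, -0.0]
force: [0.1, 0.1, -0.6]
opening: 0.0001
finger_force: 0.0
```

step_arm(
  rows=[
    [255,0,0,0.05,0,0,0],
    [255,-0.004,-0.044,0.055,0,0,0],
    [255,-0.0045,-0.088,0.05,0,0,0],
    [255,-0.0045,-0.088,0.03,0,0,0],
    [255,-0.0045,-0.088,0.018,0,0,0],
    [255,-0.0045,-0.088,0.012,0,0,0],
    [255,-0.0045,-0.088,0.008,0,0,0],
    [255,-0.0045,-0.088,0.008,0,0,0],
  ],
)

```text
time: 3.7
position: [0.4953, 0.1304, 0.0774]
orientation: [0.706, 0.708, -0.0, -0.0]
force: [0.1, 0.1, 0.2]
opening: -0.0003
finger_force: 0.0
```

step_arm(
  rows=[
    [255,0,0,-0.004,0,0,0],
    [255,0,0,-0.008,0,0,0],
    [255,0,0,-0.012,0,0,0],
    [255,0,0,-0.012,0,0,0],
  ],
)

```text
time: 4.1
position: [0.4952, 0.1298, 0.0653]
orientation: [0.706, 0.708, -0.0, -0.0]
force: [-0.6, 0.4, 0.1]
opening: -0.0
finger_force: 0.0
```

step_arm(
  rows=[
    [255,0,0,0.05,0,0,0],
    [255,-0.004,-0.044,0.055,0,0,0],
    [255,-0.0045,-0.088,0.05,0,0,0],
    [255,-0.0045,-0.088,0.03,0,0,0],
    [255,-0.0045,-0.088,0.022,0,0,0],
    [255,-0.0045,-0.088,0.017,0,0,0],
    [255,-0.0045,-0.088,0.015,0,0,0],
    [255,-0.0045,-0.088,0.015,0,0,0],
  ],
)

```text
time: 4.9
position: [0.4911, 0.0425, 0.0809]
orientation: [0.706, 0.708, -0.0, -0.0]
force: [0.0, 0.3, -0.5]
opening: -0.0003
finger_force: 0.0
```

step_arm(
  rows=[
    [255,0,0,-0.003,0,0,0],
    [255,0,0,-0.005,0,0,0],
    [255,0,0,-0.005,0,0,0],
  ],
)

```text
time: 5.2
position: [0.4911, 0.042, 0.0758]
orientation: [0.706, 0.708, -0.0, -0.0]
force: [-0.4, -0.3, 0.4]
opening: 0.0002
finger_force: 0.0
```

```bash
python3 - <<'E'
from h import *
p=snap('side'); cv2.imwrite('pics/s2.png',cv2.resize(p['frame'][150:350,200:460,::-1],(780,600),interpolation=cv2.INTER_CUBIC))
E
```

```text
(no output)
```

View pics/s2.png

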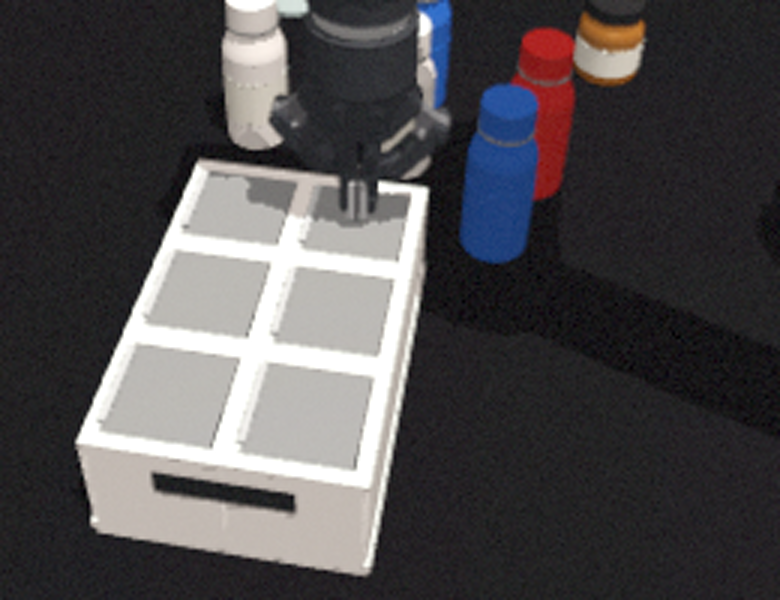

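The tip sits at crop (355,215) and the cell2 flap looks flat. I'll check where the tip really is against the projection.

```bash
python3 - <<'E'
from h import *
s=arm.sense(); print(s['position'],s['force'],s['opening'])
out=[]
for n in ['side','top']:
    p=camera(n); K=np.array(p['camera_matrix']);W=np.array(p['world_to_cam'])
    for z in [0,.011,.022,.03]:
        c=W@np.append(s['position']+[0,0,z],1); q=K@[c[0],-c[1],-c[2]]; print(n,z,q[:2]/q[2])
    if n=='side': cv2.imwrite('pics/s3.png',cv2.resize(p['frame'][190:265,275:375,::-1],(800,600),interpolation=cv2.INTER_NEAREST))
E
```

```text
[0.49109872 0.04191041 0.07586737] [0.25081774 0.22018521 0.76119727] 2.0106487629887993e-05
side 0 [319.4570532  230.71925672]
side 0.011 [319.51338226 227.20948341]
side 0.022 [319.57064479 223.64154634]
side 0.03 [319.61288992 221.00931982]
top 0 [266.66922438 195.92056164]
top 0.011 [266.21891608 195.15048853]
top 0.022 [265.7608639  194.36717259]
top 0.03 [265.42275633 193.78897417]
```

View pics/s3.png

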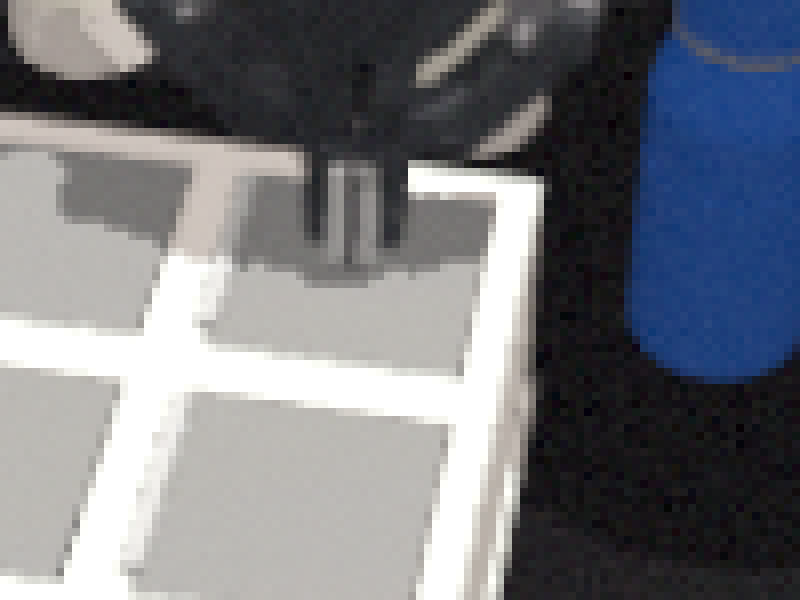

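The tip appears to be about at flap level, so it stands higher than the reported TCP. I'll go deeper in small steps.

step_arm(
  rows=[
    [255,0,0,-0.004,0,0,0],
    [255,0,0,-0.007,0,0,0],
    [255,0,0,-0.01,0,0,0],
    [255,0,0,-0.01,0,0,0],
  ],
)

```text
time: 5.75
position: [0.4907, 0.0417, 0.0653]
orientation: [0.706, 0.708, -0.0, -0.0]
force: [0.1, -0.5, -0.1]
opening: -0.0002
finger_force: 0.0
```

```bash
python3 - <<'E'
from h import *
p=camera('side');cv2.imwrite('pics/s4.png',cv2.resize(p['frame'][190:265,275:375,::-1],(800,600),interpolation=cv2.INTER_NEAREST))
E
```

```text
(no output)
```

View pics/s4.png

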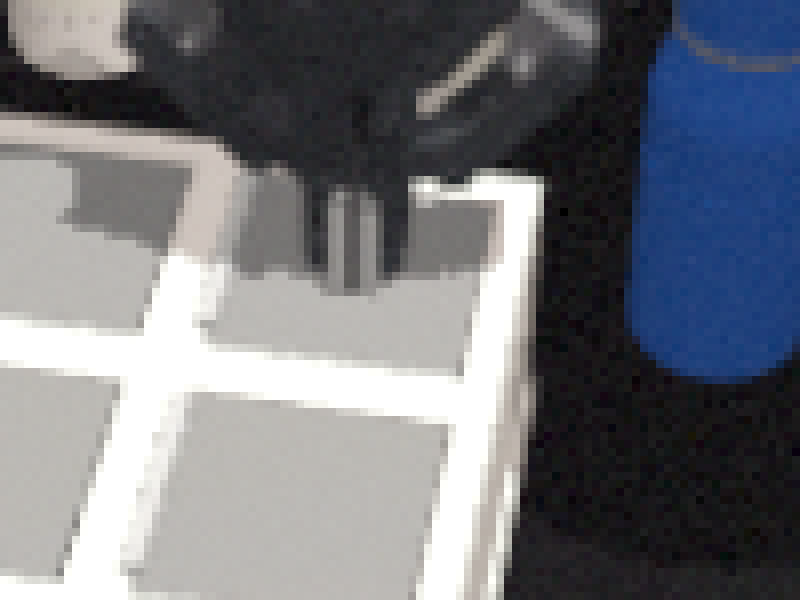

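The tip is only now touching the flap, so it is really about 30 mm above the reported TCP. I'll carry on down.

step_arm(
  rows=[
    [255,0,0,-0.004,0,0,0],
    [255,0,0,-0.008,0,0,0],
    [255,0,0,-0.012,0,0,0],
    [255,0,0,-0.012,0,0,0],
  ],
)

```text
time: 6.2
position: [0.4906, 0.0418, 0.0532]
orientation: [0.706, 0.708, -0.0, -0.0]
force: [-0.6, 0.0, 0.7]
opening: 0.0001
finger_force: 0.1
```

step_arm(
  rows=[
    [255,0,0,-0.003,0,0,0],
    [255,0,0,-0.006,0,0,0],
    [255,0,0,-0.008,0,0,0],
    [255,0,0,-0.008,0,0,0],
  ],
)

```text
time: 6.6
position: [0.4923, 0.0417, 0.05]
orientation: [0.706, 0.708, 0.001, 0.001]
force: [-12.1, -0.0, 39.6]
opening: -0.0003
finger_force: 20.4
```

```bash
python3 - <<'E'
from h import *
p=camera('side');cv2.imwrite('pics/s5.png',cv2.resize(p['frame'][190:265,275:375,::-1],(800,600),interpolation=cv2.INTER_NEAREST))
E
```

```text
(no output)
```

View pics/s5.png

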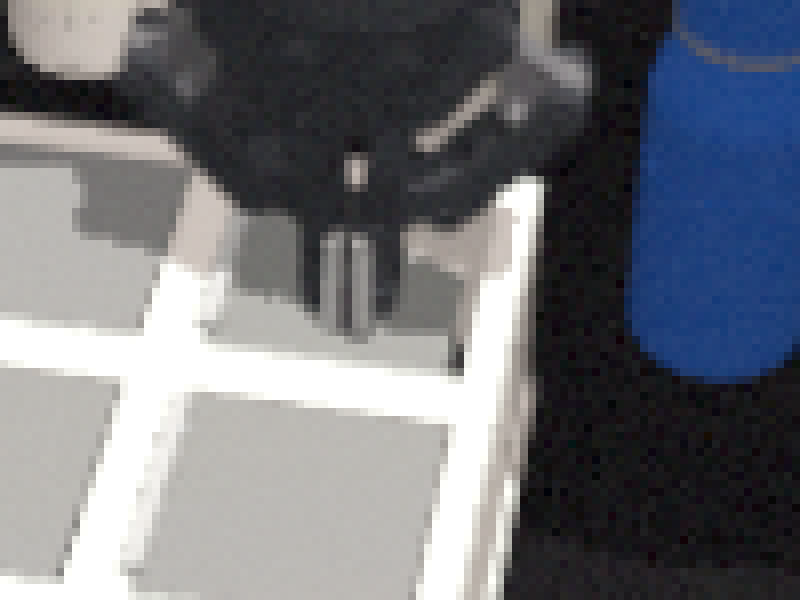

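Cell2 is full: it stops hard at reported z≈0.051, so the tip offset is about 32 mm. I'll probe cells 1 and 0 again at the right depth.

step_arm(
  rows=[
    [255,0,0,0.045,0,0,0],
    [255,0.004,0.044,0.05,0,0,0],
    [255,0.0045,0.088,0.05,0,0,0],
    [255,0.0045,0.088,0.02,0,0,0],
    [255,0.0045,0.088,0.008,0,0,0],
    [255,0.0045,0.088,0.004,0,0,0],
    [255,0.0045,0.088,0.001,0,0,0],
    [255,0.0045,0.088,0.001,0,0,0],
  ],
)

```text
time: 7.45
position: [0.4957, 0.1289, 0.0469]
orientation: [0.707, 0.707, -0.0, -0.0]
force: [0.1, 0.3, 0.1]
opening: 0.0002
finger_force: 0.1
```

step_arm(
  rows=[
    [255,0,0,-0.003,0,0,0],
    [255,0,0,-0.006,0,0,0],
    [255,0,0,-0.006,0,0,0],
  ],
)

```text
time: 7.75
position: [0.4957, 0.1295, 0.0408]
orientation: [0.707, 0.708, -0.0, 0.0]
force: [-0.0, -1.4, 0.7]
opening: 0.0001
finger_force: 0.1
```

Cell1 is empty. Cell0 next (commanded z ≈ 0.040 now).

step_arm(
  rows=[
    [255,0,0,0.045,0,0,0],
    [255,0.004,0.044,0.055,0,0,0],
    [255,0.0045,0.088,0.055,0,0,0],
    [255,0.0045,0.088,0.025,0,0,0],
    [255,0.0045,0.088,0.014,0,0,0],
    [255,0.0045,0.088,0.009,0,0,0],
    [255,0.0045,0.088,0.006,0,0,0],
    [255,0.0045,0.088,0.006,0,0,0],
  ],
)

```text
time: 8.55
position: [0.499, 0.2177, 0.0495]
orientation: [0.707, 0.708, 0.0, -0.001]
force: [-10.5, 0.0, 21.8]
opening: -0.0001
finger_force: 12.1
```

step_arm(
  rows=[
    [255,0,0,0.045,0,0,0],
    [255,0.044,-0.002,0.05,0,0,0],
    [255,0.088,-0.0045,0.05,0,0,0],
    [255,0.088,-0.0045,0.02,0,0,0],
    [255,0.088,-0.0045,0.008,0,0,0],
    [255,0.088,-0.0045,0.004,0,0,0],
    [255,0.088,-0.0045,0.0,0,0,0],
    [255,0.088,-0.0045,0.0,0,0,0],
  ],
)

```text
time: 9.35
position: [0.5866, 0.2116, 0.0497]
orientation: [0.707, 0.708, -0.001, 0.001]
force: [-6.7, -5.4, 16.6]
opening: 0.0
finger_force: 8.9
```

Cell3 is full. Cell4 next.

step_arm(
  rows=[
    [255,0,0,0.045,0,0,0],
    [255,-0.002,-0.044,0.05,0,0,0],
    [255,-0.0045,-0.088,0.05,0,0,0],
    [255,-0.0045,-0.088,0.02,0,0,0],
    [255,-0.0045,-0.088,0.008,0,0,0],
    [255,-0.0045,-0.088,0.004,0,0,0],
    [255,-0.0045,-0.088,0.0,0,0,0],
    [255,-0.0045,-0.088,0.0,0,0,0],
  ],
)

```text
time: 10.15
position: [0.5815, 0.1249, 0.0493]
orientation: [0.706, 0.708, -0.002, 0.0]
force: [-9.8, -5.0, 18.7]
opening: -0.0001
finger_force: 10.3
```

Cell4 is full, so the empty cells are 1 and 5. Next, over bottle A with the gripper opening.

step_arm(
  rows=[
    [255,0,0,0.05,0,0,0],
    [255,0,0,0.104,0,0,0],
    [100,0.026,-0.296,0.104,0,0,0],
    [0,0.026,-0.296,0.104,0,0,0],
    [0,0.026,-0.296,0.104,0,0,0],
    [0,0.026,-0.296,0.104,0,0,0],
    [0,0.026,-0.296,0.104,0,0,0],
    [0,0.026,-0.296,0.104,0,0,0],
    [0,0.026,-0.296,0.104,0,0,0],
    [0,0.026,-0.296,0.104,0,0,0],
  ],
)

```text
time: 11.15
position: [0.6096, -0.1708, 0.151]
orientation: [0.707, 0.708, 0.0, -0.0]
force: [-0.2, -0.0, -0.2]
opening: 0.0852
finger_force: 0.0
```

```bash
python3 - <<'E'
from h import *
s=arm.sense(); print(s['position'],s['opening'],s['orientation'])
p=camera('side');w=camera('wrist');print(np.round(w['tool_from_camera'],3).tolist(),np.round(w['camera_matrix'],1).tolist())
a=cv2.resize(p['frame'][80:240,220:380,::-1],(400,400)); b=cv2.resize(w['frame'][:,:,::-1],(400,250))
c=np.zeros((400,800,3),np.uint8); c[:,:400]=a; c[:250,400:]=b; cv2.imwrite('pics/g1.png',c)
E
```

```text
[ 0.60960075 -0.17079845  0.15099423] 0.08516409100704193 [ 7.06706649e-01  7.07506546e-01  1.54734680e-04 -4.19496761e-04]
[[-0.0, 0.948, 0.317, 0.081], [1.0, 0.001, -0.0, -0.002], [-0.0, 0.317, -0.948, -0.174], [0.0, 0.0, 0.0, 1.0]] [[287.8, 0.0, 318.9], [0.0, 287.8, 200.0], [0.0, 0.0, 1.0]]
```

View pics/g1.png

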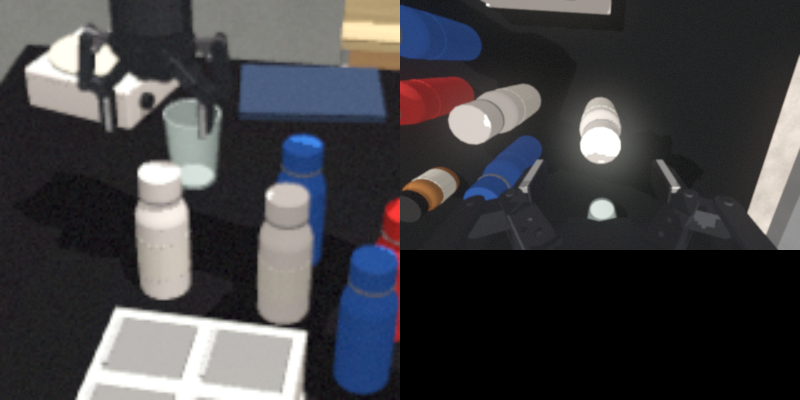

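The cap projects in the wrist view exactly where the reported pose says it should, at wrist pixel (320,232). The fingertips, near composite (541,165) and (660,165), look short of the TCP. I'll put a number on that.

```bash
python3 - <<'E'
from h import *
s=arm.sense(); P=s['position']
p=camera('side'); K=np.array(p['camera_matrix']);W=np.array(p['world_to_cam'])
w=camera('wrist');T=np.linalg.inv(np.array(w['tool_from_camera']));Kw=np.array(w['camera_matrix'])
for dz in [.0,.013,.03,.04,.05,.06]:
    o=[]
    for sx in (-.05,.05):
        c=W@np.append(P+[sx,.011,dz],1); q=K@[c[0],-c[1],-c[2]]; o+=list(q[:2]/q[2])
        c=T@np.array([.011,sx,-dz,1]); q=Kw@[c[0],-c[1],-c[2]]; o+=list(q[:2]/q[2])
    print(dz,np.round(o,0))
E
```

```text
0.0 [303. 152. 244. 218. 264. 149. 398. 218.]
0.013 [303. 148. 239. 226. 264. 145. 403. 226.]
0.03 [303. 142. 231. 238. 263. 139. 412. 238.]
0.04 [302. 139. 226. 247. 263. 136. 418. 246.]
0.05 [302. 135. 219. 256. 262. 132. 425. 256.]
0.06 [302. 131. 212. 267. 262. 128. 432. 267.]
```

Consistent: the tool is about 33 mm short, plus 13 mm of swing when open. Descend onto the cap and grip.

step_arm(
  rows=[
    [0,0,0,-0.04,0,0,0],
    [0,0,0,-0.068,0,0,0],
    [0,0,0,-0.068,0,0,0],
    [255,0,0,-0.068,0,0,0],
    [255,0,0,-0.068,0,0,0],
    [255,0,0,-0.068,0,0,0],
    [255,0,0,-0.068,0,0,0],
    [255,0,0,-0.068,0,0,0],
    [255,0,0,-0.068,0,0,0],
  ],
  newtons=60,
)

```text
time: 12.25
position: [0.6111, -0.1712, 0.0852]
orientation: [0.706, 0.708, 0.001, 0.002]
force: [-1.1, 1.5, 5.5]
opening: 0.0422
finger_force: 61.4
```

step_arm(
  rows=[
    [255,0,0,0.03,0,0,0],
    [255,0,0,0.075,0,0,0],
    [255,0,0,0.125,0,0,0],
    [255,-0.006,0.04,0.13,0,0,0],
    [255,-0.013,0.085,0.13,0,0,0],
    [255,-0.02,0.13,0.13,0,0,0],
    [255,-0.026,0.17,0.13,0,0,0],
    [255,-0.032,0.2,0.13,0,0,0],
    [255,-0.032,0.207,0.13,0,0,0],
    [255,-0.032,0.207,0.13,0,0,0],
    [255,-0.032,0.207,0.13,0,0,0],
  ],
)

```text
time: 13.35
position: [0.5778, 0.0355, 0.213]
orientation: [0.707, 0.708, -0.0, 0.0]
force: [-0.4, -0.2, -4.1]
opening: 0.0429
finger_force: 62.4
```

```bash
python3 - <<'E'
from h import *
p=camera('side');w=camera('wrist')
a=cv2.resize(p['frame'][120:280,220:380,::-1],(400,400)); b=cv2.resize(w['frame'][:,:,::-1],(400,250))
c=np.zeros((400,800,3),np.uint8); c[:,:400]=a; c[:250,400:]=b; cv2.imwrite('pics/g2.png',c)
E
```

```text
(no output)
```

View pics/g2.png

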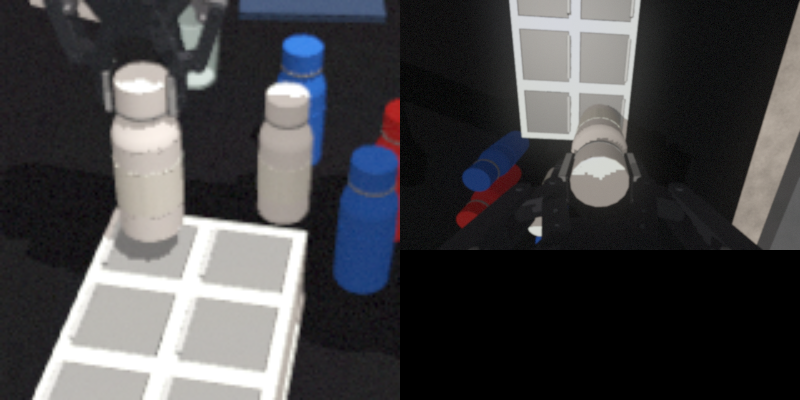

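The bottle hangs upright over cell5, with its foot near composite (150,240). Lower it a little and check the force.

step_arm(
  rows=[
    [255,0,0,-0.015,0,0,0],
    [255,0,0,-0.025,0,0,0],
    [255,0,0,-0.033,0,0,0],
    [255,0,0,-0.039,0,0,0],
    [255,0,0,-0.045,0,0,0],
    [255,0,0,-0.045,0,0,0],
  ],
)

```text
time: 14.05
position: [0.5769, 0.0362, 0.167]
orientation: [0.706, 0.708, -0.001, -0.001]
force: [-0.5, -0.4, -3.5]
opening: 0.0428
finger_force: 62.6
```

step_arm(
  rows=[
    [255,0,0,-0.012,0,0,0],
    [255,0,0,-0.025,0,0,0],
    [255,0,0,-0.038,0,0,0],
    [255,0,0,-0.05,0,0,0],
    [255,0,0,-0.06,0,0,0],
    [255,0,0,-0.068,0,0,0],
    [255,0,0,-0.072,0,0,0],
    [255,0,0,-0.074,0,0,0],
    [255,0,0,-0.074,0,0,0],
  ],
)

```text
time: 14.95
position: [0.5777, 0.0363, 0.0939]
orientation: [0.706, 0.708, 0.0, 0.0]
force: [0.3, 0.7, -4.6]
opening: 0.0424
finger_force: 62.5
```

step_arm(
  rows=[
    [255,0,0,-0.0015,0,0,0],
    [255,0,0,-0.003,0,0,0],
    [255,0,0,-0.0045,0,0,0],
    [255,0,0,-0.0045,0,0,0],
  ],
)

```text
time: 15.35
position: [0.578, 0.0363, 0.0903]
orientation: [0.706, 0.708, 0.0, 0.0]
force: [-1.9, -0.1, 3.0]
opening: 0.0422
finger_force: 63.2
```

On the floor. Release and rise.

step_arm(
  rows=[
    [60,0,0,0,0,0,0],
    [60,0,0,0,0,0,0],
    [30,0,0,0,0,0,0],
    [30,0,0,0,0,0,0],
    [0,0,0,0.02,0,0,0],
    [0,0,0,0.06,0,0,0],
    [0,0,0,0.08,0,0,0],
    [0,0,0,0.08,0,0,0],
  ],
)

```text
time: 16.15
position: [0.5802, 0.0361, 0.1729]
orientation: [0.706, 0.708, 0.002, 0.002]
force: [1.0, -0.5, -0.4]
opening: 0.0851
finger_force: 0.0
```

```bash
python3 - <<'E'
from h import *
p=camera('side');w=camera('wrist')
a=cv2.resize(p['frame'][120:280,220:380,::-1],(400,400)); b=cv2.resize(w['frame'][:,:,::-1],(400,250))
c=np.zeros((400,800,3),np.uint8); c[:,:400]=a; c[:250,400:]=b; cv2.imwrite('pics/g3.png',c)
E
```

```text
(no output)
```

View pics/g3.png

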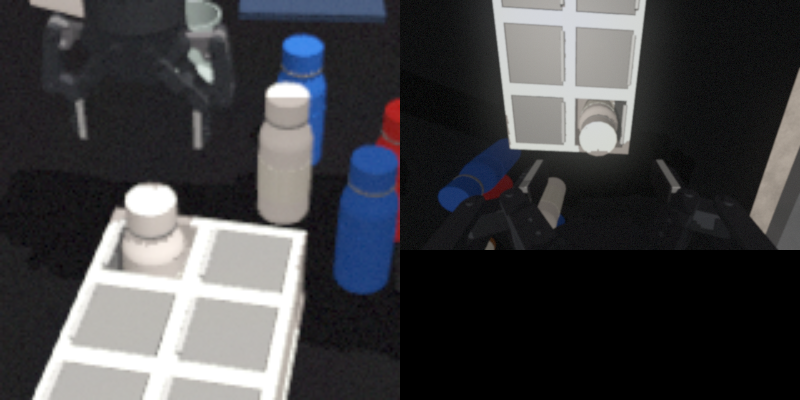

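Bottle A stands in cell5, cap at side composite (150,200). Now bottle B.

step_arm(
  rows=[
    [0,-0.02,-0.035,0,0,0,0],
    [0,-0.045,-0.08,-0.01,0,0,0],
    [0,-0.07,-0.125,-0.02,0,0,0],
    [0,-0.09,-0.16,-0.02,0,0,0],
    [0,-0.1025,-0.1835,-0.02,0,0,0],
    [0,-0.1025,-0.1835,-0.02,0,0,0],
    [0,-0.1025,-0.1835,-0.02,0,0,0],
  ],
)

```text
time: 16.95
position: [0.4742, -0.1472, 0.1482]
orientation: [0.707, 0.707, -0.0, -0.001]
force: [-1.3, 0.1, 0.5]
opening: 0.0853
finger_force: 0.0
```

```bash
python3 - <<'E'
from h import *
s=arm.sense();print(s['position'])
w=camera('wrist');T=np.linalg.inv(np.array(w['tool_from_camera']));Kw=np.array(w['camera_matrix'])
c=T@np.array([0,0,s['position'][2]-.15,1]);q=Kw@[c[0],-c[1],-c[2]];q=q[:2]/q[2];print(q,-c[2])
g=w['frame'].astype(int).min(2)
n,l,st,ce=cv2.connectedComponentsWithStats((g>150).astype(np.uint8))
for i in range(1,n):
    if st[i][4]>150: print(st[i],ce[i])
E
```

```text
[ 0.47423432 -0.14719423  0.14820536]
[321.14375674 234.14222696] 0.18925830267442756
[  271     0   273    49 10321] [405.50314892  20.04127507]
[ 286  155   69  110 6159] [320.1082968  211.19240136]
[190 256  37  53 517] [206.9245648  283.11218569]
[411 256  38  53 624] [430.39262821 282.20352564]
[135 287  49  26 606] [161.18976898 297.30033003]
[399 333  16  22 179] [405.94972067 342.89944134]
```

Well centred. Descend and grip.

step_arm(
  rows=[
    [0,0,0,-0.04,0,0,0],
    [0,0,0,-0.066,0,0,0],
    [0,0,0,-0.066,0,0,0],
    [255,0,0,-0.066,0,0,0],
    [255,0,0,-0.066,0,0,0],
    [255,0,0,-0.066,0,0,0],
    [255,0,0,-0.066,0,0,0],
    [255,0,0,-0.066,0,0,0],
    [255,0,0,-0.066,0,0,0],
  ],
  newtons=60,
)

```text
time: 17.9
position: [0.4763, -0.1477, 0.085]
orientation: [0.706, 0.708, 0.001, 0.001]
force: [-1.0, 0.9, 6.4]
opening: 0.0431
finger_force: 60.3
```

step_arm(
  rows=[
    [255,0,0,0.03,0,0,0],
    [255,0,0,0.075,0,0,0],
    [255,0,0,0.125,0,0,0],
    [255,0.003,0.04,0.13,0,0,0],
    [255,0.006,0.085,0.13,0,0,0],
    [255,0.009,0.13,0.13,0,0,0],
    [255,0.012,0.175,0.13,0,0,0],
    [255,0.016,0.22,0.13,0,0,0],
    [255,0.019,0.26,0.13,0,0,0],
    [255,0.019,0.277,0.13,0,0,0],
    [255,0.019,0.277,0.13,0,0,0],
    [255,0.019,0.277,0.13,0,0,0],
  ],
)

```text
time: 19.1
position: [0.494, 0.1297, 0.2136]
orientation: [0.706, 0.708, -0.0, 0.0]
force: [0.2, 0.1, -2.1]
opening: 0.0423
finger_force: 62.0
```

step_arm(
  rows=[
    [255,0,0,-0.015,0,0,0],
    [255,0,0,-0.025,0,0,0],
    [255,0,0,-0.033,0,0,0],
    [255,0,0,-0.039,0,0,0],
    [255,0,0,-0.045,0,0,0],
    [255,0,0,-0.045,0,0,0],
  ],
)

```text
time: 19.7
position: [0.4934, 0.1295, 0.1675]
orientation: [0.707, 0.708, -0.001, -0.001]
force: [-0.7, 0.6, -2.9]
opening: 0.0429
finger_force: 62.2
```

step_arm(
  rows=[
    [255,0,0,-0.012,0,0,0],
    [255,0,0,-0.025,0,0,0],
    [255,0,0,-0.038,0,0,0],
    [255,0,0,-0.05,0,0,0],
    [255,0,0,-0.06,0,0,0],
    [255,0,0,-0.068,0,0,0],
    [255,0,0,-0.072,0,0,0],
    [255,0,0,-0.074,0,0,0],
    [255,0,0,-0.074,0,0,0],
  ],
)

```text
time: 20.6
position: [0.4942, 0.1298, 0.0943]
orientation: [0.706, 0.708, -0.0, -0.0]
force: [-1.2, 0.2, -1.8]
opening: 0.0427
finger_force: 62.1
```

step_arm(
  rows=[
    [255,0,0,-0.0015,0,0,0],
    [255,0,0,-0.003,0,0,0],
    [255,0,0,-0.0045,0,0,0],
    [255,0,0,-0.0045,0,0,0],
  ],
)

```text
time: 21.0
position: [0.4944, 0.1298, 0.0902]
orientation: [0.706, 0.708, 0.0, 0.0]
force: [-0.4, -0.7, 0.3]
opening: 0.0428
finger_force: 62.4
```

step_arm(
  rows=[
    [255,0,0,-0.001,0,0,0],
    [255,0,0,-0.001,0,0,0],
  ],
)

```text
time: 21.2
position: [0.4945, 0.1299, 0.0901]
orientation: [0.706, 0.708, 0.0, 0.0]
force: [-2.9, 0.4, 8.2]
opening: 0.0424
finger_force: 63.3
```

step_arm(
  rows=[
    [60,0,0,0,0,0,0],
    [60,0,0,0,0,0,0],
    [30,0,0,0,0,0,0],
    [30,0,0,0,0,0,0],
    [0,0,0,0.02,0,0,0],
    [0,0,0,0.06,0,0,0],
    [0,0,0,0.1,0,0,0],
    [0,-0.03,0.04,0.12,0,0,0],
    [0,-0.06,0.08,0.12,0,0,0],
    [0,-0.08,0.12,0.12,0,0,0],
    [0,-0.08,0.12,0.12,0,0,0],
    [0,-0.08,0.12,0.12,0,0,0],
  ],
)

```text
time: 22.4
position: [0.4137, 0.2505, 0.2089]
orientation: [0.705, 0.709, -0.0, 0.0]
force: [0.6, -0.5, 0.5]
opening: 0.0854
finger_force: 0.0
```

```bash
python3 - <<'E'
from h import *
p=camera('side');w=camera('top')
a=cv2.resize(p['frame'][120:320,200:400,::-1],(400,400)); b=cv2.resize(w['frame'][100:300,160:360,::-1],(400,400))
cv2.imwrite('pics/g4.png',np.hstack([a,b]))
E
```

```text
(no output)
```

View pics/g4.png

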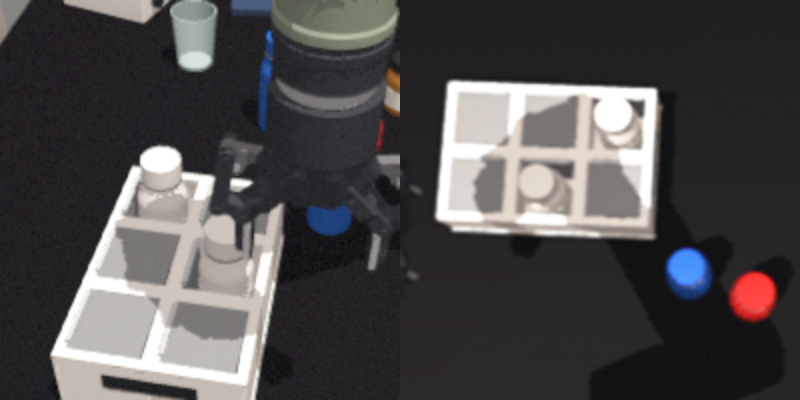

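Both bottles stand in their cells: caps at top-view composite (613,113) in cell5 and (540,183) in cell1. The gripper is clear.

```bash
python3 -c "
from plant import ticket
print(ticket.job_done())"
```

```text
the job is handed in; nothing more can be done
None
```

Both white bottles were set down upright in the two empty cells (cell5 and cell1) and released; the job is handed in at about 22 s, with no verdict returned.

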